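Set the running clearance of the LED board clamp

ROBOT

A 6-joint arm with a two-finger parallel gripper is mounted at the origin on the work surface. World frame = base frame: x ahead of the robot, y to its left, z up, the work surface at z = 0. Lengths are in m, angles in rad, forces in N, time in s.
With the tool pointing down it reaches from about 0.325 to 0.925 m from the base axis. Payload 3.1 kg.
Tool frame: the origin (TCP) lies between the finger pads; the fingertips stand 11 mm ahead of it and the grasp point (between the pads) lies 8 mm behind it; x points along the fingers, z is the direction in which the jaws open and shut, and the axes are right-handed (so a half turn about x gives the same grasp; the last joint's range is limited). The gripper opens to 85 mm and grips with 20 to 120 N. Pads are 22 mm wide; open, the fingers measure 114 mm over their backs; the gripper's body (76 mm by 85 mm) begins 54 mm behind the grasp point. The pads swing forward as they close: fully open they stand 13 mm farther back than shut.
Start: joints at [1.235, 0.217, 1.613, -0, 1.311, -0.112], TCP at [0.139, 0.609, 0.242] pointing down, gripper open.
Joint ranges: [-2.75, 2.75], [-0.78, 2.1], [0.31, 2.55], [-1.13, 4.27], [0.13, 2.63], [-2.58, 2.58]. Speed limits (rad/s): [2.79, 2.79, 3.14, 3.14, 3.14, 3.14].

INTERFACE

Orientations are given as a rotation vector (axis times angle).
In Python, from rig import arm gives the robot as it stands. The module is installed in compiled form; this text tells all that it offers.
- The arm moves only by the tool servo_tool, never from a script. Its argument "targets" is a list of rows, each a list of 5 numbers: the shift along the world's x, y, z in m, then the turn about the world's z in degrees, then the gripper command: -1 is shut, 1 is fully open, values between are in proportion. In form: [[x, y, z, spin, gripper], ...]. A call has 1 to 20 rows; each row is the pose to reach, as a shift and turn from the pose measured when the call began; what a row does not reach only later rows make up. A row lasts 1/8 s, in which the tool goes at most 62.5 mm and 10.7 degrees, less where a joint would pass 70% of its speed; a pose out of reach is approached as far as the arm can. A call with a gripper value outside its range is refused whole. The fingers move at their own pace and stop on an object; the grip force is fixed at half the most. Time passes only in rows, so rows that repeat a pose let the fingers close. It gives the time, the measured TCP pose, the force and the opening at its end, in the units of the state.
- arm.sense(): the state, without advancing time (a new reading comes with each control period).
- arm.get_image(name): name is "scene" or "top" or "wrist"; returns a dict with "color" (480x640x3 uint8, blue, green, red), "fx", "fy", "cx", "cy" (pixels), "camera_from_world" (4x4, takes a point from world to camera coordinates). Camera axes: x right, y up, looking along -z (the intrinsics and any distortion apply to the point x, -y, -z); pixel columns grow to the right and rows downward; lengths in m; the calibration is good to about 2 mm. The wrist camera is an equidistant fisheye: a pixel r from the principal point sees the ray r / f radians off the axis. A picture is of the moment at which its call begins. There is no depth.
- arm.job_done(): hands the job in, once; it reports no verdict.
The state is a dict: "time": time; "q": joint angles; "joint_velocities": joint speeds; "effort": joint torques, N m; "tool_pos": TCP position; "ee_rot": TCP orientation; "wrist_force": force on the tool from outside, world axes, zero at the start; "wrist_torque": the same for the moment, N m; "gripper_width": finger opening in m.
Only numpy, scipy, OpenCV 4.12 (cv2) and the standard library are available. Lean on these libraries where they do the work, as an engineer would, in place of code of your own. Each camera call takes 0.05 s, during which the arm holds its last target. There are 200 camera calls.

TASK

Set the board clamp's running clearance: gently turn its bar-headed adjuster screw clockwise (seen from above) until you feel it bottom firmly, without forcing it, then back it off a quarter of a turn. After that, push the lock arm fully over towards the screw and let go; leave the neighbouring round-knob clamp and everything else on the bench alone.

Things in the scene. Friction and masses are not known exactly. Their poses are not given: they have to be found in the camera images.
- clamp: The board clamp to adjust: bare aluminium block 150 x 100 x 28 mm, fixed flat on the bench, left or right of its middle. Origin: centre of the underside; x along the 150 mm, z up. The adjuster screw is on top at x = -40 mm, y = 0; the lock arm is at the other end.
- screw_head (a point): Grip point on the vertical axis of the adjuster screw, 63 mm above the bench; turns with the screw, z up. The head is a plain steel upright bar 46 mm long (point x), 12 mm thick (point y; grip across this), 41 to 77 mm above the bench, over a round collar 44 mm across with its top at 37 mm. May need more than one grasp.
- screw (a joint): Turn of the adjuster in rad, growing clockwise from above (tightening). Starts at 0 to 0.6; can unscrew to -0.3. It bottoms at an unseen value from 1.5 to 2.4, different each time. Free turning takes 0.05 N m; at the bottom torque climbs steeply, some 8 N m per rad: firm is 0.2 to 0.4 N m for 0.2 s or more, over 0.9 N m damages it. Does not rise or sink; friction holds it where left.
- lock_pin (a point): The lock arm's upright round pin, 12 mm across, standing from 30 to 62 mm above the bench at the free end of a flat steel arm; this point is on the pin's axis, 49 mm above the bench, 60 mm from the arm's pivot.
- lock_pivot (a point): The fixed upright pivot axis of the lock arm, on the clamp block's top (at x = 55, y = -30 mm of the clamp).
- lock (a joint): Swing of the lock arm in rad, counter-clockwise from above: at 0 (open) it points along the clamp's +y; it swings towards the screw (clamp's -x) to its end stop at 0.95 (locked; the pin is then 44 mm from the screw's axis). Starts at 0 to 0.15. About 1.5 N at the pin moves it; it stays where left.
- round_knob (a joint): Turn in rad of the plain round knob (40 mm across) on the neighbouring clamp. Leave alone.
- clamp2: The neighbouring clamp, fixed: a block of the same size with a round steel knob 40 mm across, 63 mm above the bench at its top, at x = -40 mm; no lock arm. Leave alone.
- led_board: Loose LED board, 100 x 60 x 5 mm, lying between the two clamps. Leave alone.
- mouse: Computer mouse on a rubber mat, at the right. Leave alone.
- keypad: Small number keypad, 130 x 90 x 20 mm, at the left. Leave alone.
- driver: Screwdriver lying at the left. Leave alone.
- reel: White component reel, 120 mm across, 14 mm high, lying at the right. Leave alone.
Things that resemble listed ones, but are neither listed nor needed, are in the scene too. Leave any blue or brown look-alike of the clamp alone.

How it is judged:
By the outcome, as a careful person would: the job done as asked, in the order asked, and still so for the second after the job is handed in, with the robot touching nothing.
It also fails if it takes over 56 s, if anything falls off the work surface, if the arm or the gripper's body presses on something with over 40 N, if the wrist force passes 120 N, or if a joint passes its speed limit or range.

## Working session

There is one attempt and no reset: what is moved stays moved. The work goes in short steps, Python scripts to look and compute and a tool call to move; the robot and the scene stay as the last step left them, time stands still between calls to the robot, and variables do not carry over. Pictures are saved under pics/ and viewed, about 8 in all and at most 12, crops included, and the job is handed in when it is done.

Besides the shell and the picture viewer there is one more tool, called after "Emit:" as name([rows], argument=value, ...), one row to a line, values as JSON. servo_tool: Moves the arm, as the interface text tells. Its arguments: {"type":"object","properties":{"targets":{"type":"array"}},"required":["targets"]}

```bash
mkdir -p pics
cat > h.py <<'E'
import numpy as np, cv2
from rig import arm
def ray(im,u,v):
    T=np.array(im["camera_from_world"]);R=T[:3,:3];t=T[:3,3]
    d=np.array([(u-im["cx"])/im["fx"],-(v-im["cy"])/im["fy"],-1.])
    return -R.T@t, R.T@d
def plane(im,u,v,z):
    o,d=ray(im,u,v); return o+d*(z-o[2])/d[2]
def proj(im,p):
    T=np.array(im["camera_from_world"]);c=T[:3,:3]@np.array(p)+T[:3,3]
    return im["cx"]+im["fx"]*c[0]/-c[2], im["cy"]+im["fy"]*(-c[1])/-c[2]
E
python3 - <<'E'
from h import *
for n in("top","scene"):
    im=arm.get_image(n);cv2.imwrite(f"pics/{n}0.png",im["color"]);print(n,im["fx"],im["cx"],im["cy"],ray(im,320,240))
s=arm.sense();print(s)
E
```

```text
top 442.702065436362 319.3152953554358 238.53027538272823 (array([0.29795512, 0.06803387, 1.25805074]), array([ 0.14067489, -0.00881119, -0.99002341]))
scene 580.2036397283946 324.83388298337127 246.75177896675694 (array([1.77633331, 0.26842041, 0.86885412]), array([-0.85038536, -0.14142313, -0.50700006]))
{'time': 0.1, 'q': array([ 1.23481645e+00,  2.17676789e-01,  1.61475646e+00,  2.73262401e-05,
        1.31132876e+00, -1.12196231e-01]), 'joint_velocities': array([-0.00010859, -0.00235654, -0.00415937,  0.0010438 ,  0.00070247,
       -0.00014026]), 'effort': array([-1.39242369e-03, -3.98073828e+01, -3.04970419e+01, -1.89230141e-04,
        4.29052554e-03, -2.10717400e-05]), 'tool_pos': array([0.13843457, 0.60875198, 0.24110903]), 'ee_rot': array([-1.0440047 ,  1.30868407,  1.04211101]), 'wrist_force': array([ 0.31196602,  0.70711317, -0.82930878]), 'wrist_torque': array([ 0.03222638, -0.01279249,  0.06374879]), 'gripper_width': 0.08518982714418252}
```

View pics/top0.png

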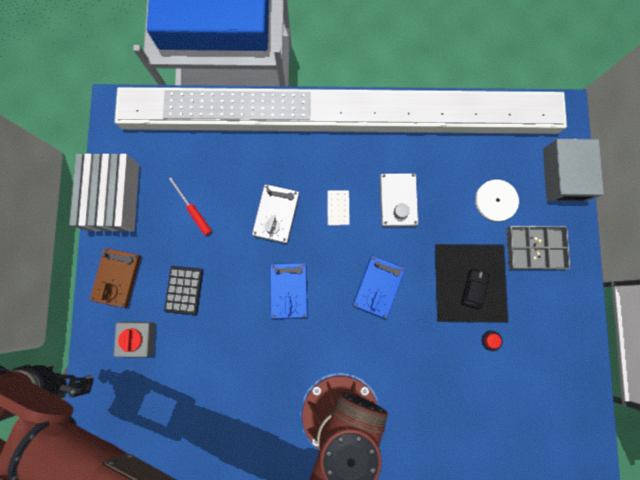

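View pics/scene0.png

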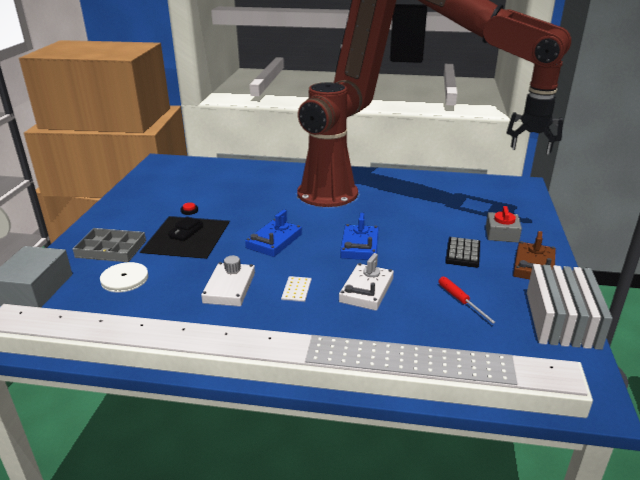

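The top view shows six candidates. The bare clamp with a bar head and lock arm is at (276,213). The look-alikes are blue (289,290) and (380,287), brown (117,277), the round-knob clamp (399,200) and the red switch (131,340). I choose (276,213) and will measure it and check it in a close crop.

Run:
```python
from h import *
im=arm.get_image("top");c=im["color"]
x0,y0,x1,y1=240,170,312,256
cr=c[y0:y1,x0:x1]
sat=cv2.cvtColor(cr,cv2.COLOR_BGR2HSV)
m=((sat[...,1]<70)&(sat[...,2]>110)).astype(np.uint8)
m=cv2.morphologyEx(m,cv2.MORPH_CLOSE,np.ones((5,5)))
k=max(cv2.findContours(m,0,2)[0],key=cv2.contourArea)
r=cv2.minAreaRect(k);b=cv2.boxPoints(r)+[x0,y0]
P=np.array([plane(im,u,v,.028) for u,v in b]);print(P.round(4),P.mean(0).round(4))
print([np.linalg.norm(P[i]-P[(i+1)%4]).round(4) for i in range(4)])
e=[P[(i+1)%4]-P[i] for i in range(2)];l=max(e,key=np.linalg.norm);l=l*np.sign(l[0]);a=np.arctan2(l[1],l[0])
ctr=P.mean(0);X=np.array([np.cos(a),np.sin(a),0]);Y=np.array([-X[1],X[0],0])
S=ctr-.04*X;piv=ctr+.055*X-.03*Y
print("yaw deg",np.degrees(a),"screw",S,"pivot",piv)
out=cv2.resize(cr,None,fx=6,fy=6,interpolation=cv2.INTER_CUBIC)
for p in (np.r_[S[:2],.077],np.r_[piv[:2],.035],):
    u,v=proj(im,p);cv2.circle(out,(int((u-x0+.5)*6),int((v-y0+.5)*6)),4,(0,0,255),-1)
cv2.imwrite("pics/crop1.png",out)
```

```text
[[0.4857 0.2501 0.028 ]
 [0.6364 0.2174 0.028 ]
 [0.6114 0.1163 0.028 ]
 [0.4616 0.1506 0.028 ]] [0.5488 0.1836 0.028 ]
[np.float64(0.1541), np.float64(0.1042), np.float64(0.1537), np.float64(0.1024)]
yaw deg -12.23373275999093 screw [0.50969759 0.19208126 0.028     ] pivot [0.59618326 0.142632   0.028     ]
```

View pics/crop1.png

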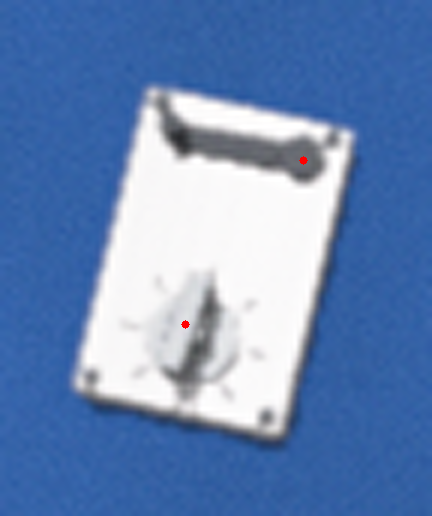

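The crop confirms a bare block, with the bar head at about (195,330) and the lock arm with its pin at (180,140), pivot at (303,160). Next I work out the approach and the spin range.

Run:
```python
from h import *
from scipy.spatial.transform import Rotation as R
s=arm.sense();M=R.from_rotvec(s["ee_rot"]).as_matrix();print(M.round(3));j=M[:,2]
print("jaw yaw",np.degrees(np.arctan2(j[1],j[0])),"q1",np.degrees(s["q"][0]),"q6",np.degrees(s["q"][5]))
print("target q1~",np.degrees(np.arctan2(.192,.51)), np.array([.51,.19,.19])-s["tool_pos"])
```

```text
[[-0.001 -0.975  0.222]
 [-0.002  0.222  0.975]
 [-1.     0.    -0.002]]
jaw yaw 77.17847910707778 q1 70.74889618925654 q6 -6.429680490510789
target q1~ 20.62987994612618 [ 0.37152514 -0.4188215  -0.05122183]
```

Emit:
servo_tool([
  [0.037,-0.042,0,0,1],
  [0.074,-0.084,0,0,1],
  [0.111,-0.126,0,0,1],
  [0.148,-0.168,0,0,1],
  [0.185,-0.21,0,0,1],
  [0.222,-0.252,0,0,1],
  [0.26,-0.294,0,0,1],
  [0.297,-0.336,-0.01,0,1],
  [0.334,-0.378,-0.025,0,1],
  [0.371,-0.414,-0.04,0,1],
  [0.371,-0.414,-0.04,0,1],
  [0.371,-0.414,-0.04,0,1],
  [0.371,-0.414,-0.04,0,1],
])

```text
time: 1.78
tool_pos: [0.5088, 0.1959, 0.2016]
ee_rot: [-1.045, 1.307, 1.043]
wrist_force: [-0.3, -0.1, 0.7]
gripper_width: 0.0854
```

Run:
```python
from h import *
from scipy.spatial.transform import Rotation as R
s=arm.sense();print(s["time"],s["tool_pos"],s["wrist_force"],s["wrist_torque"])
im=arm.get_image("wrist");cv2.imwrite("pics/w1.png",im["color"])
T=np.array(im["camera_from_world"]);print(im["fx"],im["fy"],im["cx"],im["cy"],-T[:3,:3].T@T[:3,3],T[:3,:3].round(3))
```

```text
1.775 [0.50881221 0.19590583 0.20160189] [-0.26465457 -0.06687182  0.68357214] [-0.01176133  0.03839449 -0.07021406]
371.64829954431775 371.64829954431775 323.6212001544079 236.0906708185633 [0.44302013 0.21108362 0.33310448] [[ 0.221  0.975 -0.002]
 [-0.941  0.212 -0.264]
 [-0.257  0.06   0.965]]
```

View pics/w1.png

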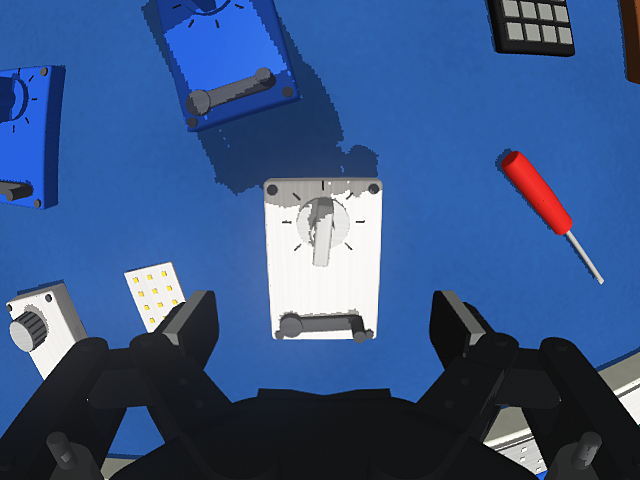

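The wrist view shows the bar head over the collar at about (323,230), the lock pivot at (291,326) and the pin at (365,335). I'll enlarge the head.

Run:
```python
import cv2
c=cv2.imread("pics/w1.png")[180:280,265:385]
cv2.imwrite("pics/w1c.png",cv2.resize(c,None,fx=6,fy=6,interpolation=cv2.INTER_NEAREST))
```

```text
(no output)
```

View pics/w1c.png

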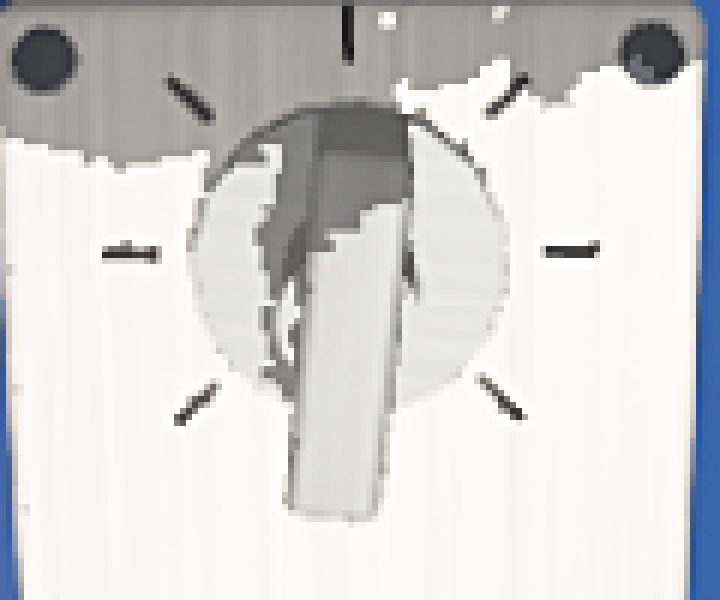

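```bash
cat >> h.py <<'E'
def wplane(im,u,v,z):
    T=np.array(im["camera_from_world"]);R=T[:3,:3]
    x=u-im["cx"];y=v-im["cy"];r=np.hypot(x,y)+1e-9;th=r/im["fx"]
    d=R.T@np.array([np.sin(th)*x/r,-np.sin(th)*y/r,-np.cos(th)]);o=-R.T@T[:3,3]
    return o+d*(z-o[2])/d[2]
E
python3 - <<'E'
from h import *
im=arm.get_image("wrist")
f=lambda u,v,z:wplane(im,265+u/6-.5,180+v/6-.5,z)
C=[f(318,155,.077),f(412,155,.077),f(380,517,.077),f(290,510,.077)]
print(np.round(C,4),np.mean(C,0))
d=(C[2]+C[3]-C[0]-C[1])/2;print("len",np.linalg.norm(d),"yaw",np.degrees(np.arctan2(d[1],d[0])),"wid",np.linalg.norm(C[0]-C[1]),np.linalg.norm(C[2]-C[3]))
print("collar",f(350,258,.037))
g=[f(348,34,.028),f(130,253,.028),f(572,250,.028),f(195,403,.028),f(500,398,.028)];print(np.round(g,4),(g[1]+g[2])/2)
d=g[1]-g[2];print("clamp yaw",np.degrees(np.arctan2(d[1],d[0])))
for n,(u,v,z) in dict(pivot=(291,326,.034),pin=(358,322,.062)).items(): print(n,wplane(im,u,v,z))
s=arm.sense();print(s["time"],s["tool_pos"],s["wrist_torque"])
E
```

```text
[[0.4886 0.1959 0.077 ]
 [0.491  0.2066 0.077 ]
 [0.5339 0.1932 0.077 ]
 [0.5306 0.1827 0.077 ]] [0.51101088 0.19458357 0.077     ]
len 0.04449118810741988 yaw -17.384820237846164 wid 0.010975301238778167 0.011014252736686598
collar [0.51057883 0.19454737 0.037     ]
[[0.4816 0.2008 0.028 ]
 [0.5051 0.164  0.028 ]
 [0.5183 0.2248 0.028 ]
 [0.5285 0.1677 0.028 ]
 [0.5374 0.2104 0.028 ]] [0.51170333 0.19437947 0.028     ]
clamp yaw -102.31226143047627
pivot [0.59947001 0.14447758 0.034     ]
pin [0.59329206 0.20567275 0.062     ]
1.875 [0.5088992  0.19597956 0.20174143] [ 0.0550024  -0.0197571   0.03642165]
```

The two views agree: screw at (0.511, 0.1945), clamp yaw −12.3°, bar yaw −17.4°, so the screw stands at about 0.09 rad. I descend and grip.

Emit:
servo_tool([
  [0.002,-0.0015,-0.03,-4.6,1],
  [0.002,-0.0015,-0.07,-4.6,1],
  [0.002,-0.0015,-0.105,-4.6,1],
  [0.002,-0.0015,-0.13,-4.6,1],
  [0.002,-0.0015,-0.1455,-4.6,1],
  [0.002,-0.0015,-0.1455,-4.6,1],
  [0.002,-0.0015,-0.1455,-4.6,1],
  [0.002,-0.0015,-0.1455,-4.6,-1],
  [0.002,-0.0015,-0.1455,-4.6,-1],
  [0.002,-0.0015,-0.1455,-4.6,-1],
  [0.002,-0.0015,-0.1455,-4.6,-1],
  [0.002,-0.0015,-0.1455,-4.6,-1],
  [0.002,-0.0015,-0.1455,-4.6,-1],
  [0.002,-0.0015,-0.1455,-4.6,-1],
])

```text
time: 3.62
tool_pos: [0.5111, 0.1946, 0.0567]
ee_rot: [-0.985, 1.338, 0.983]
wrist_force: [-2.0, 0.5, 5.6]
gripper_width: 0.0158
```

```bash
cat > st.py <<'E'
from h import *
import sys
from scipy.spatial.transform import Rotation as R
L=[]
for i in range(int(sys.argv[1]) if len(sys.argv)>1 else 3):
    if i: arm.get_image("top")
    s=arm.sense();L.append(np.r_[s["wrist_torque"],s["wrist_force"],s["effort"][5]])
L=np.array(L);j=R.from_rotvec(s["ee_rot"]).as_matrix()[:,2]
print("t",round(s["time"],2),"yaw",np.degrees(np.arctan2(j[1],j[0])).round(2),"pos",s["tool_pos"].round(4),"w",round(s["gripper_width"],4))
print("tz",L[:,2].round(3),"mean",L[:,2].mean().round(3),"F",L[:,3:6].mean(0).round(2),"eff6",L[:,6].round(4),"txy",L[:,:2].mean(0).round(2))
E
python3 st.py
```

```text
t 3.73 yaw 72.69 pos [0.5111 0.1946 0.0567] w 0.016
tz [ 0.01  -0.042  0.   ] mean -0.011 F [-2.16  0.25  5.33] eff6 [-0.0231 -0.0236 -0.0244] txy [0.05 0.28]
```

Emit:
servo_tool([
  [0,0,0,0,-1],
  [0,0,0,0,-1],
  [0,0,0,0,-1],
])

```text
time: 4.1
tool_pos: [0.5111, 0.1946, 0.0567]
ee_rot: [-0.985, 1.338, 0.983]
wrist_force: [-1.8, 0.7, 4.0]
gripper_width: 0.0155
```

```bash
python3 st.py
python3 - <<'E'
from h import *
im=arm.get_image("wrist");cv2.imwrite("pics/w2c.png",cv2.resize(im["color"][180:420,180:480],None,fx=2.5,fy=2.5))
E
```

```text
t 4.2 yaw 72.68 pos [0.5111 0.1946 0.0567] w 0.0158
tz [ 0.014 -0.015 -0.049] mean -0.017 F [-1.25  0.2   4.47] eff6 [-0.0216 -0.0219 -0.0221] txy [0.05 0.22]
```

View pics/w2c.png

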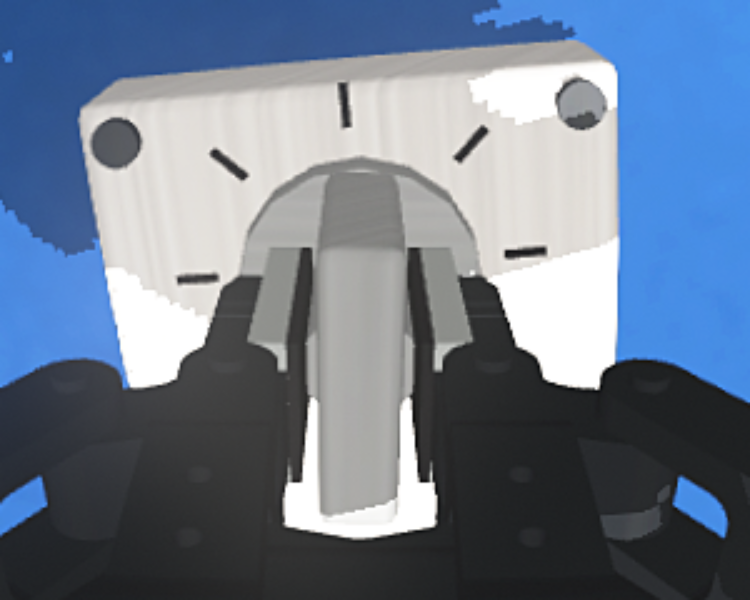

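The head is held square between the pads in the crop (bar at about (360,340)), with almost no load. I turn clockwise through the span that must be free: the bottom is at least 81° from here.

Emit:
servo_tool([
  [0,0,0,-5,-1],
  [0,0,0,-10,-1],
  [0,0,0,-15,-1],
  [0,0,0,-20,-1],
  [0,0,0,-25,-1],
  [0,0,0,-30,-1],
  [0,0,0,-35,-1],
  [0,0,0,-40,-1],
  [0,0,0,-45,-1],
  [0,0,0,-50,-1],
  [0,0,0,-55,-1],
  [0,0,0,-60,-1],
  [0,0,0,-65,-1],
  [0,0,0,-69,-1],
  [0,0,0,-72,-1],
  [0,0,0,-74,-1],
  [0,0,0,-74,-1],
  [0,0,0,-74,-1],
])

```text
time: 6.5
tool_pos: [0.5125, 0.1955, 0.0568]
ee_rot: [0.02, 1.568, -0.017]
wrist_force: [3.1, 4.5, -0.8]
gripper_width: 0.016
```

```bash
python3 st.py 4
```

```text
t 6.65 yaw -1.37 pos [0.5125 0.1955 0.0567] w 0.016
tz [-0.096 -0.039 -0.047 -0.036] mean -0.054 F [ 3.55  4.05 -1.6 ] eff6 [-0.039  -0.0384 -0.0382 -0.038 ] txy [ 0.69 -0.55]
```

Emit:
servo_tool([
  [0,0,0,-1.5,-1],
  [0,0,0,-3,-1],
  [0,0,0,-4,-1],
  [0,0,0,-4,-1],
])

```text
time: 7.15
tool_pos: [0.5126, 0.1956, 0.0567]
ee_rot: [0.075, 1.567, -0.073]
wrist_force: [2.2, 2.2, -0.4]
gripper_width: 0.0155
```

```bash
python3 st.py 3
```

```text
t 7.25 yaw -5.38 pos [0.5126 0.1956 0.0567] w 0.0162
tz [-0.08  -0.075 -0.006] mean -0.054 F [ 2.02  2.33 -0.29] eff6 [-0.02   -0.0397 -0.0449] txy [ 0.41 -0.27]
```

Emit:
servo_tool([
  [0,0,0,-1,-1],
  [0,0,0,-2,-1],
  [0,0,0,-2,-1],
])

```text
time: 7.62
tool_pos: [0.5126, 0.1956, 0.0567]
ee_rot: [0.103, 1.566, -0.1]
wrist_force: [1.6, 2.7, 0.5]
gripper_width: 0.0159
```

```bash
python3 st.py 3
```

```text
t 7.72 yaw -7.4 pos [0.5127 0.1955 0.0567] w 0.0158
tz [-0.068 -0.095 -0.04 ] mean -0.068 F [1.78 2.72 0.13] eff6 [-0.0245 -0.0399 -0.0447] txy [ 0.37 -0.3 ]
```

Emit:
servo_tool([
  [0,0,0,-1,-1],
  [0,0,0,-2,-1],
  [0,0,0,-2,-1],
])

```text
time: 8.1
tool_pos: [0.5127, 0.1956, 0.0567]
ee_rot: [0.131, 1.564, -0.128]
wrist_force: [2.8, 2.4, -1.3]
gripper_width: 0.0156
```

```bash
python3 st.py 3
```

```text
t 8.2 yaw -9.42 pos [0.5127 0.1955 0.0567] w 0.0158
tz [ 0.    -0.046 -0.108] mean -0.051 F [ 1.87  2.53 -0.78] eff6 [-0.0243 -0.0397 -0.0445] txy [ 0.35 -0.31]
```

Emit:
servo_tool([
  [0,0,0,-1,-1],
  [0,0,0,-2,-1],
  [0,0,0,-2,-1],
])

```text
time: 8.57
tool_pos: [0.5128, 0.1956, 0.0568]
ee_rot: [0.158, 1.562, -0.155]
wrist_force: [1.4, 2.6, 0.8]
gripper_width: 0.016
```

```bash
python3 st.py 3
```

```text
t 8.68 yaw -11.43 pos [0.5128 0.1955 0.0568] w 0.0157
tz [-0.048 -0.081 -0.021] mean -0.05 F [ 2.02  2.01 -0.33] eff6 [-0.0241 -0.0396 -0.0444] txy [ 0.31 -0.3 ]
```

Emit:
servo_tool([
  [0,0,0,-1,-1],
  [0,0,0,-2,-1],
  [0,0,0,-2,-1],
])

```text
time: 9.05
tool_pos: [0.5128, 0.1955, 0.0567]
ee_rot: [0.186, 1.56, -0.183]
wrist_force: [1.6, 2.0, -1.1]
gripper_width: 0.0159
```

```bash
python3 st.py 3
```

```text
t 9.15 yaw -13.44 pos [0.5128 0.1955 0.0567] w 0.0161
tz [-0.029 -0.057 -0.09 ] mean -0.058 F [ 2.35  2.07 -1.19] eff6 [-0.024  -0.0394 -0.0442] txy [ 0.34 -0.36]
```

Emit:
servo_tool([
  [0,0,0,-1,-1],
  [0,0,0,-2,-1],
  [0,0,0,-2,-1],
])

```text
time: 9.52
tool_pos: [0.5128, 0.1955, 0.0567]
ee_rot: [0.213, 1.557, -0.21]
wrist_force: [3.5, 1.6, -0.7]
gripper_width: 0.0156
```

```bash
python3 st.py 3
```

```text
t 9.62 yaw -15.45 pos [0.5128 0.1955 0.0568] w 0.0161
tz [-0.033  0.015 -0.057] mean -0.025 F [ 3.01  2.05 -0.63] eff6 [-0.0238 -0.0393 -0.0441] txy [ 0.33 -0.41]
```

Emit:
servo_tool([
  [0,0,0,-1,-1],
  [0,0,0,-2,-1],
  [0,0,0,-2,-1],
])

```text
time: 10.0
tool_pos: [0.5128, 0.1955, 0.0567]
ee_rot: [0.241, 1.554, -0.238]
wrist_force: [2.1, 2.6, -2.0]
gripper_width: 0.0162
```

```bash
python3 st.py 3
```

```text
t 10.1 yaw -17.46 pos [0.5129 0.1955 0.0567] w 0.0158
tz [-0.034 -0.036 -0.023] mean -0.031 F [ 2.9   2.11 -1.25] eff6 [-0.0237 -0.0391 -0.0439] txy [ 0.34 -0.4 ]
```

Emit:
servo_tool([
  [0,0,0,-1,-1],
  [0,0,0,-2,-1],
  [0,0,0,-2,-1],
])

```text
time: 10.48
tool_pos: [0.5129, 0.1955, 0.0567]
ee_rot: [0.268, 1.551, -0.265]
wrist_force: [3.3, 2.5, -1.9]
gripper_width: 0.016
```

```bash
python3 st.py 3
```

```text
t 10.57 yaw -19.48 pos [0.5129 0.1955 0.0567] w 0.0158
tz [-0.041 -0.046 -0.049] mean -0.045 F [ 3.08  1.82 -1.28] eff6 [-0.0235 -0.039  -0.0438] txy [ 0.33 -0.4 ]
```

Emit:
servo_tool([
  [0,0,0,-1,-1],
  [0,0,0,-2,-1],
  [0,0,0,-2,-1],
])

```text
time: 10.95
tool_pos: [0.513, 0.1955, 0.0567]
ee_rot: [0.296, 1.547, -0.293]
wrist_force: [3.3, 1.4, -1.6]
gripper_width: 0.0159
```

```bash
python3 st.py 3
```

```text
t 11.05 yaw -21.49 pos [0.5129 0.1955 0.0567] w 0.0157
tz [-0.047 -0.073 -0.017] mean -0.046 F [ 3.61  1.45 -1.2 ] eff6 [-0.0234 -0.0388 -0.0436] txy [ 0.29 -0.47]
```

Emit:
servo_tool([
  [0,0,0,-1,-1],
  [0,0,0,-2,-1],
  [0,0,0,-2,-1],
])

```text
time: 11.42
tool_pos: [0.513, 0.1954, 0.0567]
ee_rot: [0.323, 1.543, -0.32]
wrist_force: [3.1, 1.9, -0.7]
gripper_width: 0.0159
```

```bash
python3 st.py 3
```

```text
t 11.53 yaw -23.51 pos [0.513  0.1955 0.0567] w 0.0159
tz [ 0.005  0.002 -0.044] mean -0.012 F [ 3.04  1.65 -1.26] eff6 [-0.0232 -0.0387 -0.0435] txy [ 0.3  -0.43]
```

Emit:
servo_tool([
  [0,0,0,-1,-1],
  [0,0,0,-2,-1],
  [0,0,0,-2,-1],
])

```text
time: 11.9
tool_pos: [0.5131, 0.1954, 0.0568]
ee_rot: [0.351, 1.539, -0.348]
wrist_force: [3.6, 2.3, -0.3]
gripper_width: 0.0156
```

```bash
python3 st.py 3
```

```text
t 12.0 yaw -25.52 pos [0.513  0.1954 0.0567] w 0.016
tz [-0.035 -0.029 -0.009] mean -0.024 F [ 3.53  1.53 -1.27] eff6 [-0.0231 -0.0386 -0.0433] txy [ 0.3  -0.53]
```

Emit:
servo_tool([
  [0,0,0,-1,-1],
  [0,0,0,-2,-1],
  [0,0,0,-2,-1],
])

```text
time: 12.38
tool_pos: [0.5131, 0.1954, 0.0567]
ee_rot: [0.378, 1.534, -0.375]
wrist_force: [4.3, 3.0, -2.1]
gripper_width: 0.0157
```

```bash
python3 st.py 3
```

```text
t 12.47 yaw -27.54 pos [0.5131 0.1954 0.0567] w 0.0153
tz [-0.05  -0.025 -0.039] mean -0.038 F [ 3.94  1.97 -2.12] eff6 [-0.023  -0.0384 -0.0432] txy [ 0.28 -0.55]
```

Emit:
servo_tool([
  [0,0,0,-1,-1],
  [0,0,0,-2,-1],
  [0,0,0,-2,-1],
])

```text
time: 12.85
tool_pos: [0.5131, 0.1954, 0.0567]
ee_rot: [0.406, 1.529, -0.403]
wrist_force: [4.6, 1.6, -2.0]
gripper_width: 0.0159
```

```bash
python3 st.py 3
```

```text
t 12.95 yaw -29.55 pos [0.5131 0.1954 0.0567] w 0.0161
tz [-0.085  0.008 -0.032] mean -0.036 F [ 4.32  1.42 -2.02] eff6 [-0.0228 -0.0383 -0.0431] txy [ 0.27 -0.58]
```

Emit:
servo_tool([
  [0,0,0,-1,-1],
  [0,0,0,-2,-1],
  [0,0,0,-2,-1],
])

```text
time: 13.32
tool_pos: [0.5132, 0.1954, 0.0567]
ee_rot: [0.433, 1.523, -0.43]
wrist_force: [4.7, 1.1, -2.9]
gripper_width: 0.0156
```

```bash
python3 st.py 3
```

```text
t 13.43 yaw -31.56 pos [0.5132 0.1954 0.0568] w 0.0157
tz [-0.049 -0.052 -0.063] mean -0.055 F [ 4.7   1.25 -1.96] eff6 [-0.0227 -0.0382 -0.043 ] txy [ 0.23 -0.6 ]
```

Emit:
servo_tool([
  [0,0,0,-1,-1],
  [0,0,0,-2,-1],
  [0,0,0,-2,-1],
])

```text
time: 13.8
tool_pos: [0.5132, 0.1954, 0.0568]
ee_rot: [0.46, 1.517, -0.457]
wrist_force: [4.3, 1.1, -2.5]
gripper_width: 0.0161
```

```bash
python3 st.py 3
```

```text
t 13.9 yaw -33.57 pos [0.5132 0.1954 0.0568] w 0.0157
tz [-0.059 -0.055 -0.03 ] mean -0.048 F [ 4.14  1.44 -2.17] eff6 [-0.0226 -0.038  -0.0428] txy [ 0.21 -0.66]
```

Emit:
servo_tool([
  [0,0,0,-1,-1],
  [0,0,0,-2,-1],
  [0,0,0,-2,-1],
])

```text
time: 14.28
tool_pos: [0.5133, 0.1953, 0.0568]
ee_rot: [0.488, 1.511, -0.485]
wrist_force: [5.1, 0.8, -2.5]
gripper_width: 0.0154
```

```bash
python3 st.py 3
```

```text
t 14.38 yaw -35.58 pos [0.5133 0.1954 0.0568] w 0.0158
tz [-0.012  0.006 -0.032] mean -0.013 F [ 4.6   0.78 -2.37] eff6 [-0.0224 -0.0379 -0.0427] txy [ 0.21 -0.66]
```

Emit:
servo_tool([
  [0,0,0,-1,-1],
  [0,0,0,-2,-1],
  [0,0,0,-2,-1],
])

```text
time: 14.75
tool_pos: [0.5133, 0.1953, 0.0568]
ee_rot: [0.515, 1.505, -0.512]
wrist_force: [4.5, 1.1, -3.4]
gripper_width: 0.0159
```

```bash
python3 st.py 3
```

```text
t 14.85 yaw -37.6 pos [0.5133 0.1953 0.0568] w 0.0159
tz [-0.089 -0.055 -0.003] mean -0.049 F [ 4.17  0.95 -2.75] eff6 [-0.0223 -0.0378 -0.0426] txy [ 0.17 -0.67]
```

Emit:
servo_tool([
  [0,0,0,-1,-1],
  [0,0,0,-2,-1],
  [0,0,0,-2,-1],
])

```text
time: 15.22
tool_pos: [0.5133, 0.1953, 0.0567]
ee_rot: [0.542, 1.498, -0.54]
wrist_force: [4.4, 0.6, -2.2]
gripper_width: 0.0162
```

```bash
python3 st.py 3
```

```text
t 15.32 yaw -39.61 pos [0.5133 0.1953 0.0568] w 0.0158
tz [-0.043 -0.031 -0.06 ] mean -0.045 F [ 4.79  0.62 -2.38] eff6 [-0.0222 -0.0376 -0.0425] txy [ 0.16 -0.68]
```

Emit:
servo_tool([
  [0,0,0,-1,-1],
  [0,0,0,-2,-1],
  [0,0,0,-2,-1],
])

```text
time: 15.7
tool_pos: [0.5134, 0.1953, 0.0568]
ee_rot: [0.569, 1.49, -0.567]
wrist_force: [5.7, 0.4, -1.9]
gripper_width: 0.0155
```

```bash
python3 st.py 3
```

```text
t 15.8 yaw -41.63 pos [0.5134 0.1953 0.0567] w 0.0154
tz [-0.03  -0.049 -0.081] mean -0.053 F [ 5.62  0.39 -2.45] eff6 [-0.022  -0.0375 -0.0423] txy [ 0.09 -0.74]
```

Emit:
servo_tool([
  [0,0,0,-1,-1],
  [0,0,0,-2,-1],
  [0,0,0,-2,-1],
])

```text
time: 16.18
tool_pos: [0.5134, 0.1952, 0.0568]
ee_rot: [0.597, 1.483, -0.594]
wrist_force: [5.0, 0.5, -2.7]
gripper_width: 0.0159
```

```bash
python3 st.py 3
```

```text
t 16.27 yaw -43.68 pos [0.5134 0.1952 0.0568] w 0.0157
tz [-0.066 -0.063 -0.037] mean -0.055 F [ 5.07  1.28 -2.96] eff6 [-0.0294 -0.0416 -0.0428] txy [ 0.11 -0.75]
```

The effort pattern has just shifted slightly, so I go to smaller steps.

Emit:
servo_tool([
  [0,0,0,-0.5,-1],
  [0,0,0,-1,-1],
  [0,0,0,-1,-1],
])

```text
time: 16.65
tool_pos: [0.5134, 0.1952, 0.0568]
ee_rot: [0.611, 1.479, -0.609]
wrist_force: [5.1, 1.2, -3.0]
gripper_width: 0.0162
```

```bash
python3 st.py 4
```

```text
t 16.8 yaw -44.72 pos [0.5134 0.1952 0.0567] w 0.0157
tz [ 0.005 -0.031 -0.049 -0.017] mean -0.023 F [ 4.84  0.44 -2.43] eff6 [-0.032  -0.0322 -0.031  -0.0387] txy [ 0.11 -0.73]
```

Emit:
servo_tool([
  [0,0,0,-0.5,-1],
  [0,0,0,-1,-1],
  [0,0,0,-1,-1],
])

```text
time: 17.18
tool_pos: [0.5134, 0.1952, 0.0568]
ee_rot: [0.625, 1.474, -0.623]
wrist_force: [5.3, 0.7, -3.1]
gripper_width: 0.0158
```

```bash
python3 st.py 4
```

```text
t 17.32 yaw -45.76 pos [0.5134 0.1952 0.0568] w 0.0159
tz [-0.006 -0.03  -0.123 -0.014] mean -0.043 F [ 5.04  0.78 -2.81] eff6 [-0.0319 -0.0317 -0.0305 -0.0301] txy [ 0.1  -0.75]
```

Emit:
servo_tool([
  [0,0,0,-1,-1],
  [0,0,0,-2,-1],
  [0,0,0,-2,-1],
])

```text
time: 17.7
tool_pos: [0.5135, 0.1952, 0.0568]
ee_rot: [0.653, 1.466, -0.65]
wrist_force: [5.1, 0.4, -3.1]
gripper_width: 0.0157
```

```bash
python3 st.py 3
```

```text
t 17.8 yaw -47.81 pos [0.5135 0.1951 0.0568] w 0.0159
tz [-0.057 -0.028 -0.062] mean -0.049 F [ 4.95  0.29 -2.84] eff6 [-0.0294 -0.0417 -0.043 ] txy [ 0.09 -0.75]
```

Emit:
servo_tool([
  [0,0,0,-1,-1],
  [0,0,0,-2,-1],
  [0,0,0,-2,-1],
])

```text
time: 18.18
tool_pos: [0.5135, 0.1951, 0.0568]
ee_rot: [0.68, 1.457, -0.678]
wrist_force: [4.3, 0.5, -2.7]
gripper_width: 0.0158
```

```bash
python3 st.py 3
```

```text
t 18.27 yaw -49.85 pos [0.5135 0.1951 0.0567] w 0.0156
tz [-0.062 -0.06  -0.019] mean -0.047 F [ 4.61  1.02 -2.72] eff6 [-0.0296 -0.042  -0.0433] txy [ 0.08 -0.76]
```

Emit:
servo_tool([
  [0,0,0,-1,-1],
  [0,0,0,-2,-1],
  [0,0,0,-2,-1],
])

```text
time: 18.65
tool_pos: [0.5135, 0.1951, 0.0568]
ee_rot: [0.708, 1.448, -0.705]
wrist_force: [4.2, 0.1, -2.7]
gripper_width: 0.0156
```

```bash
python3 st.py 3
```

```text
t 18.75 yaw -51.9 pos [0.5136 0.1951 0.0568] w 0.0153
tz [-0.031 -0.009  0.039] mean -0.0 F [ 4.89  0.17 -2.5 ] eff6 [-0.0299 -0.0422 -0.0435] txy [ 0.12 -0.76]
```

Emit:
servo_tool([
  [0,0,0,-1,-1],
  [0,0,0,-2,-1],
  [0,0,0,-2,-1],
])

```text
time: 19.12
tool_pos: [0.5136, 0.195, 0.0568]
ee_rot: [0.735, 1.438, -0.733]
wrist_force: [5.0, 0.3, -2.4]
gripper_width: 0.0161
```

```bash
python3 st.py 3
```

```text
t 19.23 yaw -53.94 pos [0.5136 0.195  0.0568] w 0.0159
tz [-0.04  -0.06  -0.094] mean -0.065 F [ 5.18  0.64 -2.31] eff6 [-0.0099 -0.022  -0.0237] txy [ 0.13 -0.75]
```

Emit:
servo_tool([
  [0,0,0,-0.5,-1],
  [0,0,0,-1,-1],
  [0,0,0,-1,-1],
])

```text
time: 19.6
tool_pos: [0.5136, 0.195, 0.0567]
ee_rot: [0.748, 1.433, -0.747]
wrist_force: [5.1, -0.1, -2.9]
gripper_width: 0.0153
```

```bash
python3 st.py 4
```

```text
t 19.75 yaw -54.96 pos [0.5136 0.195  0.0567] w 0.0159
tz [0.078 0.1   0.038 0.085] mean 0.075 F [ 5.16  0.53 -3.18] eff6 [0.0629 0.0613 0.0622 0.0625] txy [ 0.09 -0.72]
```

Contact: effort and wrist torque have both risen by about 0.1 N m. I carry on to firm.

Emit:
servo_tool([
  [0,0,0,-0.5,-1],
  [0,0,0,-1,-1],
  [0,0,0,-1,-1],
])

```text
time: 20.12
tool_pos: [0.5136, 0.195, 0.0568]
ee_rot: [0.762, 1.428, -0.76]
wrist_force: [5.3, -0.0, -2.3]
gripper_width: 0.0157
```

```bash
python3 st.py 5
```

```text
t 20.32 yaw -55.97 pos [0.5136 0.195  0.0568] w 0.016
tz [0.133 0.272 0.107 0.132 0.139] mean 0.157 F [ 5.22  0.4  -2.48] eff6 [0.1514 0.1497 0.1506 0.1509 0.1511] txy [ 0.1  -0.78]
```

Emit:
servo_tool([
  [0,0,0,-0.7,-1],
  [0,0,0,-1.5,-1],
  [0,0,0,-1.5,-1],
])

```text
time: 20.7
tool_pos: [0.5137, 0.1949, 0.0568]
ee_rot: [0.781, 1.42, -0.78]
wrist_force: [5.8, 0.5, -2.2]
gripper_width: 0.0159
```

```bash
python3 st.py 6
```

```text
t 20.95 yaw -57.46 pos [0.5136 0.1949 0.0567] w 0.0157
tz [0.279 0.314 0.262 0.269 0.267 0.274] mean 0.278 F [ 5.1   0.65 -2.62] eff6 [0.2972 0.2882 0.2872 0.2876 0.2878 0.2879] txy [ 0.08 -0.77]
```

Firm at about 0.28 N m, held for more than 0.25 s. Extrapolating the slope puts contact at tool yaw −53.9°. I back off a quarter turn to about +35.8.

Emit:
servo_tool([
  [0,0,0,3,-1],
  [0,0,0,8,-1],
  [0,0,0,14,-1],
  [0,0,0,20,-1],
  [0,0,0,26,-1],
  [0,0,0,32,-1],
  [0,0,0,38,-1],
  [0,0,0,44,-1],
  [0,0,0,50,-1],
  [0,0,0,56,-1],
  [0,0,0,62,-1],
  [0,0,0,68,-1],
  [0,0,0,74,-1],
  [0,0,0,80,-1],
  [0,0,0,85,-1],
  [0,0,0,89,-1],
  [0,0,0,92,-1],
  [0,0,0,93.3,-1],
  [0,0,0,93.3,-1],
  [0,0,0,93.3,-1],
])

```text
time: 23.45
tool_pos: [0.5117, 0.1953, 0.0567]
ee_rot: [-0.484, 1.516, 0.494]
wrist_force: [-3.8, 3.5, 5.6]
gripper_width: 0.0158
```

```bash
python3 st.py 3
```

```text
t 23.55 yaw 35.8 pos [0.5117 0.1953 0.0567] w 0.0157
tz [0.042 0.007 0.064] mean 0.038 F [-3.65  2.97  5.91] eff6 [0.0346 0.0341 0.0339] txy [0.37 0.61]
```

Emit:
servo_tool([
  [0,0,0,0,1],
  [0,0,0,0,1],
  [0,0,0,0,1],
  [0,0,0,0,1],
  [0,0,0,0,1],
  [0,0,0,0,1],
  [0,0,0.02,0,1],
  [0,0,0.06,0,1],
  [0,0,0.11,0,1],
  [0,0,0.145,0,1],
  [0,0,0.145,0,1],
  [0,0,0.145,10,1],
  [0,0,0.145,20,1],
  [0,0,0.145,30,1],
  [0,0,0.145,40,1],
  [0,0,0.145,41,1],
  [0,0,0.145,41,1],
])

```text
time: 25.68
tool_pos: [0.5111, 0.1951, 0.2006]
ee_rot: [-1.032, 1.315, 1.042]
wrist_force: [-0.7, 0.3, -0.6]
gripper_width: 0.0854
```

```bash
python3 st.py 1
python3 - <<'E'
from h import *
im=arm.get_image("wrist");np.save("w3.npy",im,allow_pickle=True);cv2.imwrite("pics/w3c.png",cv2.resize(im["color"][170:350,250:400],None,fx=4,fy=3.3333,interpolation=cv2.INTER_CUBIC))
E
```

```text
t 25.68 yaw 76.67 pos [0.5111 0.1951 0.2006] w 0.0854
tz [0.018] mean 0.018 F [-0.66  0.31 -0.65] eff6 [-0.0252] txy [ 0.01 -0.03]
```

View pics/w3c.png

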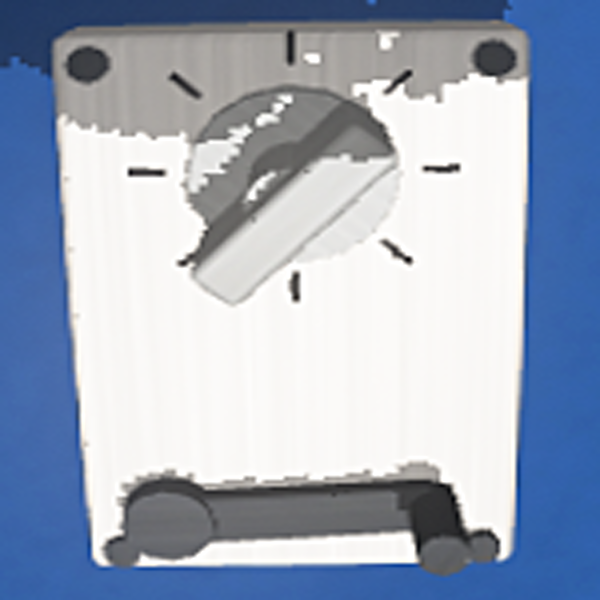

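The crop shows the bar turned, with its top running from (213,287) to (376,142). The lock pivot is at (170,520) and the pin top at (445,553).

Run:
```python
from h import *
im=np.load("w3.npy",allow_pickle=True).item()
f=lambda u,v,z:wplane(im,250+u/4-.4,170+v*.3-.4,z)
a,b=f(235,303,.077),f(397,160,.077);d=a-b;print("long edge yaw",np.degrees(np.arctan2(d[1],d[0])),np.linalg.norm(d))
a2,b2=f(192,270,.077),f(354,126,.077);d=a2-b2;print("long edge2 yaw",np.degrees(np.arctan2(d[1],d[0])),np.linalg.norm(d),(a+b+a2+b2)/4)
p=f(445,553,.062);print("pin",p)
for z in(.034,.038): print("pivot",z,f(170,520,z))
yaw=np.radians(-12.3);X=np.array([np.cos(yaw),np.sin(yaw)]);Y=np.array([-X[1],X[0]])
S=np.array([.511,.1945]);pv=S+.095*X-.03*Y;r=p[:2]-pv;print("pv",pv,"r",np.linalg.norm(r),"lock",np.arctan2(r[1],r[0])-np.arctan2(Y[1],Y[0]))
t=arm.sense()["tool_pos"]
phi0=np.arctan2(Y[1],Y[0])
for th,back in ((.1,.034),(.1,.02),(.3,.017),(.5,.017),(.7,.017),(.85,.017),(.95,.017),(.95,.012)):
    ph=phi0+th;ra=np.array([np.cos(ph),np.sin(ph)]);ta=np.array([-ra[1],ra[0]])
    q=pv+.06*ra-back*ta;print(th,back,"tcp",q.round(4),"jaw yaw",np.degrees(ph).round(1), "shift",(q-t[:2]).round(4))
```

```text
long edge yaw -55.5654602061509 0.04292021759353476
long edge2 yaw -55.800064840309076 0.04277328056643891 [0.51094849 0.19451301 0.077     ]
pin [0.60691047 0.20417827 0.062     ]
pivot 0.034 [0.59867233 0.14470315 0.034     ]
pivot 0.038 [0.59663245 0.14558501 0.038     ]
pv [0.59742842 0.14495075] r 0.05998174179502837 lock 0.05592732574166348
0.1 0.034 tcp [0.6381 0.2007] jaw yaw 83.4 shift [0.1268 0.0055]
0.1 0.02 tcp [0.6242 0.2023] jaw yaw 83.4 shift [0.1129 0.0071]
0.3 0.017 tcp [0.6093 0.2062] jaw yaw 94.9 shift [0.098 0.011]
0.5 0.017 tcp [0.5969 0.2073] jaw yaw 106.3 shift [0.0856 0.0121]
0.7 0.017 tcp [0.5845 0.206 ] jaw yaw 117.8 shift [0.0732 0.0108]
0.85 0.017 tcp [0.5755 0.2033] jaw yaw 126.4 shift [0.0642 0.0082]
0.95 0.017 tcp [0.5698 0.2009] jaw yaw 132.1 shift [0.0585 0.0057]
0.95 0.012 tcp [0.5661 0.1975] jaw yaw 132.1 shift [0.0548 0.0023]
```

The bar yaw reads −55.7°. That is 88° back from estimated contact and about 90° back from the firm position, so the quarter turn holds. The lock stands at about 0.06 rad. I shut the fingers and go down behind the pin.

Emit:
servo_tool([
  [0.05,0.002,0,3,-1],
  [0.1,0.004,0,6.7,-1],
  [0.13,0.005,0,6.7,-1],
  [0.13,0.005,0,6.7,-1],
  [0.13,0.005,0,6.7,-1],
  [0.13,0.005,0,6.7,-1],
  [0.13,0.005,-0.04,6.7,-1],
  [0.13,0.005,-0.08,6.7,-1],
  [0.13,0.005,-0.12,6.7,-1],
  [0.13,0.005,-0.147,6.7,-1],
  [0.13,0.005,-0.147,6.7,-1],
  [0.13,0.005,-0.147,6.7,-1],
])

```text
time: 27.22
tool_pos: [0.6419, 0.2005, 0.0555]
ee_rot: [-1.12, 1.264, 1.128]
wrist_force: [-0.0, 1.0, 0.4]
gripper_width: -0.0001
```

```bash
python3 st.py 1
python3 - <<'E'
from h import *
im=arm.get_image("wrist");cv2.imwrite("pics/w4c.png",cv2.resize(im["color"][100:400,170:470],None,fx=1.9,fy=1.9))
E
```

```text
t 27.23 yaw 83.4 pos [0.6419 0.2005 0.0555] w -0.0001
tz [0.002] mean 0.002 F [-0.03  0.97  0.36] eff6 [0.0008] txy [0. 0.]
```

View pics/w4c.png

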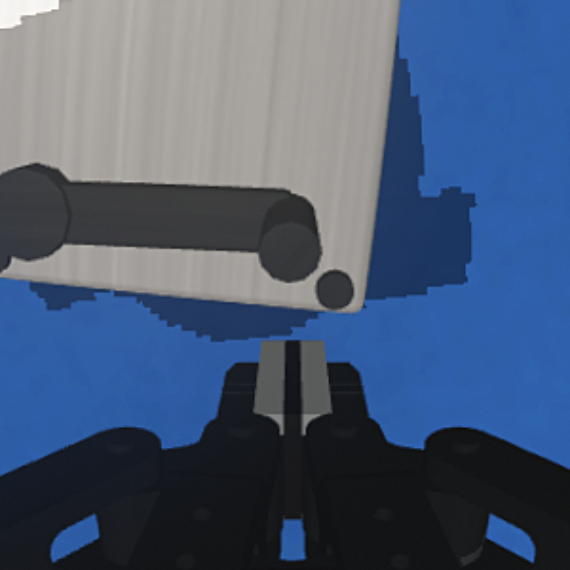

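The crop shows the pin at (290,250) straight ahead of the shut fingers at (290,340). I push it along its arc.

Emit:
servo_tool([
  [-0.009,0.001,0,0,-1],
  [-0.018,0.002,0,0,-1],
  [-0.025,0.004,0,6,-1],
  [-0.0326,0.0057,0,11.5,-1],
  [-0.039,0.0064,0,17,-1],
  [-0.045,0.0068,0,23,-1],
  [-0.051,0.0063,0,29,-1],
  [-0.0574,0.0055,0,34.4,-1],
  [-0.062,0.0043,0,39,-1],
  [-0.0664,0.0028,0,43,-1],
  [-0.069,0.0017,0,46,-1],
  [-0.071,0.0008,0,48.7,-1],
  [-0.071,0.0008,0,48.7,-1],
])

```text
time: 28.9
tool_pos: [0.5718, 0.2019, 0.0572]
ee_rot: [-1.725, 0.769, 1.728]
wrist_force: [1.3, 0.5, 0.2]
gripper_width: 0.0001
```

```bash
python3 st.py 3
```

```text
t 29.0 yaw 132.06 pos [0.5719 0.2017 0.0569] w 0.0
tz [-0.022 -0.001  0.032] mean 0.003 F [1.06 0.91 1.13] eff6 [-0.0797 -0.0205 -0.0035] txy [ 0.16 -0.16]
```

Emit:
servo_tool([
  [-0.0011,-0.001,0,0,-1],
  [-0.0022,-0.002,0,0,-1],
  [-0.0022,-0.002,0,0,-1],
])

```text
time: 29.38
tool_pos: [0.5707, 0.2007, 0.0571]
ee_rot: [-1.725, 0.767, 1.725]
wrist_force: [3.1, 3.2, -1.8]
gripper_width: -0.0002
```

Emit:
servo_tool([
  [-0.0008,-0.0007,0,0,-1],
  [-0.0015,-0.0013,0,0,-1],
  [-0.0015,-0.0013,0,0,-1],
])

```text
time: 29.75
tool_pos: [0.5706, 0.2007, 0.0573]
ee_rot: [-1.726, 0.763, 1.721]
wrist_force: [4.9, 6.0, -4.8]
gripper_width: -0.0002
```

It is blocked, with force building at the predicted stop position. One more firm nudge, then I retreat backwards and rise.

Emit:
servo_tool([
  [-0.0015,-0.0013,0,0,-1],
  [-0.0025,-0.0023,0,0,-1],
  [-0.0025,-0.0023,0,0,-1],
])

```text
time: 30.12
tool_pos: [0.5705, 0.2005, 0.0575]
ee_rot: [-1.726, 0.756, 1.714]
wrist_force: [6.9, 8.3, -6.8]
gripper_width: 0.0
```

Emit:
servo_tool([
  [0.008,0.007,0,0,-1],
  [0.02,0.018,0,0,-1],
  [0.025,0.022,0,0,-1],
  [0.025,0.022,0.04,0,-1],
  [0.025,0.022,0.09,0,-1],
  [0.02,0.022,0.14,-10,-1],
  [0.0,0.01,0.16,-20,-1],
  [-0.03,0.0,0.16,-30,-1],
  [-0.06,-0.006,0.16,-40,-1],
  [-0.06,-0.006,0.16,-50,-1],
  [-0.06,-0.006,0.16,-55,-1],
  [-0.06,-0.006,0.16,-55,-1],
])

```text
time: 31.62
tool_pos: [0.5098, 0.194, 0.2172]
ee_rot: [-1.048, 1.302, 1.029]
wrist_force: [0.2, 0.9, 0.3]
gripper_width: 0.0
```

```bash
python3 st.py 1
python3 - <<'E'
from h import *
im=arm.get_image("wrist");np.save("w5.npy",im,allow_pickle=True);cv2.imwrite("pics/w5c.png",cv2.resize(im["color"][170:350,250:400],None,fx=4,fy=3.3333,interpolation=cv2.INTER_CUBIC))
E
```

```text
t 31.62 yaw 76.94 pos [0.5098 0.194  0.2172] w 0.0
tz [-0.001] mean -0.001 F [0.21 0.94 0.26] eff6 [0.1479] txy [-0.03 -0.04]
```

View pics/w5c.png

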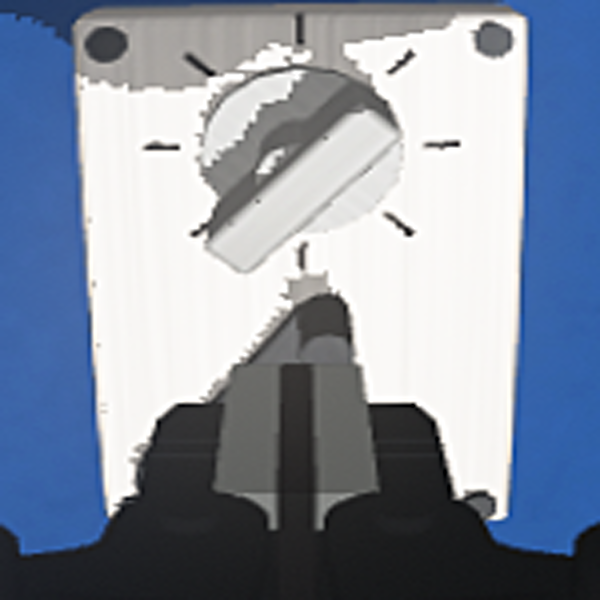

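The crop shows the lock arm swung over, with the pin top at about (323,352) partly behind the fingers. The bar runs from (226,258) to (382,125). I check the numbers.

Run:
```python
from h import *
im=np.load("w5.npy",allow_pickle=True).item()
f=lambda u,v,z:wplane(im,250+u/4-.4,170+v*.3-.4,z)
d=f(244,272,.077)-f(402,139,.077);print("bar",np.degrees(np.arctan2(d[1],d[0])))
p=f(324,355,.062)[:2];pv=np.array([.5974,.145]);r=p-pv
print("pin",p,np.linalg.norm(r),"lock",np.radians(np.degrees(np.arctan2(r[1],r[0]))-77.7),"to screw",np.linalg.norm(p-[.511,.1945]))
arm.job_done();print(arm.sense()["time"])
```

```text
bar -56.59103905081996
pin [0.55723967 0.18840643] 0.059135182792734074 lock 0.9612488455404474 to screw 0.04663945471540276
the job is handed in; nothing more can be done
the job is handed in; nothing more can be done
```

The clamp is set as asked and the job is handed in; the clock read about 31.6 s before hand-in, out of 56 s.

- **Screw:** I gripped the bar head and turned it clockwise until the torque rose. I held it firm at about 0.28 N m for over 0.25 s, well under the 0.9 N m damage limit. Then I backed it off a quarter turn and let go.
- **Lock arm:** I pushed it over with shut fingers until it stopped, with about 11 N sideways, then backed away and rose clear.

**Last checks:**
- **Lock:** The camera puts the lock at about 0.96 rad against its 0.95 stop. The pin reads 46.6 mm from the screw against 44 nominal, but the fingers partly hid it.
- **Back-off:** The bar read −55.7° right after backing off and −56.6° in the final view. I put that difference down to reading the picture. The back-off is therefore 87–88° from estimated first contact, or about 90° from the firm position. The tool itself turned 93.3°, which includes grip wind-up.

I moved nothing else, but took no final overall picture to confirm it.

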